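# Stack a flow cell in its assembly jig

## Task

Stack the flow cell in the blue-posted assembly jig, ready for bolting: first the cream cell body flat on the pocket floor, then the orange spacer frame on it, then the grey metal cover plate with its window upwards, each square in the pocket and fully home. Lower each part in until it is seated instead of letting it drop, and let go of it. Leave the other things on the bench where they are.

Things in the scene. Friction and masses are not known exactly. Their poses are not given: they have to be found in the camera images.
- jig: Assembly jig fixed to the bench: grey base plate 124 (x) x 96 (y) x 10 mm, four blue L-shaped corner posts around a pocket 76 (x) x 56 (y) mm, 2 mm wider than a part on each side. Long sides (+y, -y) are open over 52 mm between the posts and short sides over 32 mm, down to the base, so fingers across a part's 52 mm pass there. Origin: centre of underside; x along the pocket's length, z up.
- jig_seat (a point): Centre of the pocket's floor, 10 mm above the bench, axes as the jig's. Seated, the undersides of cell body, spacer and cover lie 0, 30 and 44 mm above it.
- jig_mouth (a point): Centre of the pocket's mouth, 65 mm above the bench, level with the top of the posts. Their walls, 8 mm thick, are straight up to 58 mm above the bench, then flare outwards (5 mm over the last 7 mm) to guide a part in.
- cell_body: Cream plastic block 72 (x) x 52 (y) x 30 (z) mm with a dark round disc in its top, brass ports in its short ends, about 0.17 kg, lying flat on the bench right way up. It looks and fits the same after a half turn about z. Origin: centre of its underside, x along the 72 mm length, z up.
- spacer: Orange plastic rectangular frame 72 (x) x 52 (y) x 14 (z) mm with an open window 42 x 26 mm, about 0.06 kg, lying flat. It looks and fits the same after a half turn about z. Origin: centre of its underside, x along the 72 mm length, z up.
- cover: Grey metal plate 72 (x) x 52 (y) x 14 (z) mm with a round greenish window in its top, about 0.13 kg, lying flat, window upwards. It looks and fits the same after a half turn about z. Origin: centre of its underside, x along the 72 mm length, z up.
- spare_ring: Bystander: loose cream ring, 48 mm across, 10 mm high. Origin: centre of its underside.
- wrench: Bystander: steel wrench 160 mm long, lying along its x.
- screwdriver: Bystander: screwdriver 180 mm long, lying along its x.
- beaker: Bystander: glass beaker 72 mm across, 90 mm high. Origin: centre of its underside.
- jar_a: Bystander: amber jar with white cap, 56 mm across, 75 mm high. Origin: centre of its underside.
- jar_b: Bystander: clear jar with blue cap, 56 mm across, 75 mm high. Origin: centre of its underside.
Mind the look-alikes: they are no part of the job. What is shaped like the cover but purple is not meant.

How it is judged:
By the outcome, as a careful person would: the job done as asked, in the order asked, and still so for the second after the job is handed in, with the robot touching nothing.
It also fails if it takes over 72 s, if anything falls off the work surface, if the arm or the gripper's body presses on something with over 40 N, if the wrist force passes 120 N, or if a joint passes its speed limit or range.

## Robot

A 6-joint arm with a two-finger parallel gripper is mounted at the origin on the work surface. World frame = base frame: x ahead of the robot, y to its left, z up, the work surface at z = 0. Lengths are in m, angles in degrees, forces in N, time in s.
With the tool pointing down it reaches from about 0.35 to 0.875 m from the base axis. Payload 4.2 kg.
Tool frame: the origin (TCP) lies midway between the tips of the shut fingers; the grasp point (between the pads) lies 19 mm behind it; z points along the fingers, y is the direction in which the jaws open and shut (so a half turn about z gives the same grasp; the last joint's range is limited). The gripper opens to 87 mm and grips with 3 to 60 N. Pads are 19 mm wide; open, the fingers measure 117 mm over their backs; the gripper's body (75 mm by 190 mm) begins 51 mm behind the grasp point.
Start: joints at [78.243, 22.042, 0.453, 0, -68.411, -14.817], TCP at [0.28, 0.559, 0.198] pointing down, gripper open.
Joint ranges: [-179.83, 179.83], [-69.29, 118.12], [-61.27, 80.66], [-181.25, 117.63], [-171.15, -9.14], [-177.46, 177.46]. Speed limits (degrees/s): [159.86, 159.86, 180, 180, 180, 180].

## Interface

Orientations are given as a 3x3 rotation matrix whose columns are the frame's x, y, z axes.
In Python, from station import r gives the robot as it stands.
- The arm moves only by the tool play_rows, never from a script. Its argument "commands" is a list that holds one entry, the list of rows, each a list of 7 numbers: the shift along the world's x, y, z in m, then the turn, a rotation vector about the world's x, y, z in rad, then the closure, from 0 (fully open) to 1 (shut). A call has 1 to 5 rows; each row is the pose to reach, as a shift and turn from the pose commanded when the call began; what a row does not reach only later rows make up. A row lasts 1/10 s, in which the tool goes at most 50 mm and 8.59 degrees, less where a joint would pass 70% of its speed; a pose out of reach is approached as far as the arm can. A call with a gripper value outside its range is refused whole. The fingers move at their own pace and stop on an object; the grip force is fixed at half the most. Time passes only in rows, so rows that repeat a pose let the fingers close. It gives the time, the measured TCP pose, the force and the opening at its end, in the units of the state.
- r.sense(): the state, without advancing time (a new reading comes with each control period).
- r.capture(name): name is "scene" or "top" or "wrist"; returns a dict with "image" (480x640x3 uint8, red, green, blue), "range_z" (480x640 float32, m along the optical axis (not along the pixel's ray), 0 where there is no reading), "intrinsics" (3x3 intrinsics, pixels), "extrinsics" (4x4, takes a point from camera to world coordinates); the wrist camera has in their place "mount" (4x4, takes a point from camera to tool coordinates, whose origin is the TCP and whose axes are the flange's). Camera axes: x right, y up, looking along -z (the intrinsics and any distortion apply to the point x, -y, -z); pixel columns grow to the right and rows downward; lengths in m; the calibration is good to about 2 mm. A picture is of the moment at which its call begins: read the wrist's pose just before it.
- r.finish_job(): hands the job in, once; it reports no verdict.
The state is a dict: "time_s": time; "joints": joint angles; "joint_velocities": joint speeds; "effort": joint torques, N m; "tcp_pos": TCP position; "ee_rot": TCP orientation; "wrist_force": force on the tool from outside, world axes, zero at the start; "moment": the same for the moment, N m; "gripper_width": opening from 0.0 (shut) to 1.0 (fully open).
Only numpy, scipy, OpenCV 4.12 (cv2) and the standard library are available. Lean on these libraries where they do the work, as an engineer would, in place of code of your own. Each camera call takes 0.05 s, during which the arm holds its last target. There are 200 camera calls.

## Working session

There is one attempt and no reset: what is moved stays moved. The work goes in short steps, Python scripts to look and compute and a tool call to move; the robot and the scene stay as the last step left them, time stands still between calls to the robot, and variables do not carry over. Pictures are saved under pics/ and viewed, about 8 in all and at most 12, crops included, and the job is handed in when it is done.

Besides the shell and the picture viewer there is one more tool, called after ">>>" as a command line: name --argument value ..., lists and objects as JSON in quotes. play_rows: Moves the arm, as the interface text tells. Its arguments: {"type":"object","properties":{"commands":{"type":"array","items":{"type":"array","items":{"type":"array","items":{"type":"number"}}}}},"required":["commands"]}

```bash
mkdir -p pics; ls; cat > h.py <<'E'
import numpy as np, cv2
from station import r
def save(c,n): cv2.imwrite(f'pics/{n}.png',c['image'][:,:,::-1])
def cloud(c,E=None):
    E=c['extrinsics'] if E is None else E
    K=np.array(c['intrinsics']);z=c['range_z'];v,u=np.mgrid[0:480,0:640]
    P=np.stack([(u-K[0,2])/K[0,0]*z,-(v-K[1,2])/K[1,1]*z,-z,np.ones_like(z)],-1)
    return (P@np.array(E).T)[...,:3]
def wristE(c,s):
    T=np.eye(4);T[:3,:3]=s['ee_rot'];T[:3,3]=s['tcp_pos'];return T@np.array(c['mount'])
E
python3 - <<'E'
from h import *
s=r.sense();print({k:np.round(v,3).tolist() for k,v in s.items()})
a=r.capture('top');b=r.capture('scene');save(a,'top');save(b,'scene')
np.savez('top.npz',**a);np.savez('scene.npz',**b)
print([k for k in a],a['extrinsics'],a['intrinsics'])
E
```

```text
pics
{'time_s': 0.0, 'joints': [78.243, 22.092, 0.38, -0.029, -68.412, -14.817], 'joint_velocities': [0.05, 0.046, -0.029, -0.052, 0.027, -0.033], 'effort': [-0.0, -39.067, 18.74, 4.22, 0.011, -0.0], 'tcp_pos': [0.279, 0.558, 0.197], 'ee_rot': [[0.894, -0.448, -0.001], [-0.448, -0.894, -0.002], [0.0, 0.002, -1.0]], 'wrist_force': [-0.01, -0.189, 0.06], 'moment': [-0.026, 0.012, 0.033], 'gripper_width': 0.997}
['image', 'range_z', 'intrinsics', 'extrinsics'] [[ 0.0180392   0.99673977 -0.07864102  0.46064906]
 [-0.99965546  0.01648009 -0.02042981 -0.00583779]
 [-0.01906719  0.07898247  0.99669364  1.41152895]
 [ 0.          0.          0.          1.        ]] [[595.05046881   0.         320.6106781 ]
 [  0.         595.05046881 240.0853757 ]
 [  0.           0.           1.        ]]
```

View pics/top.png

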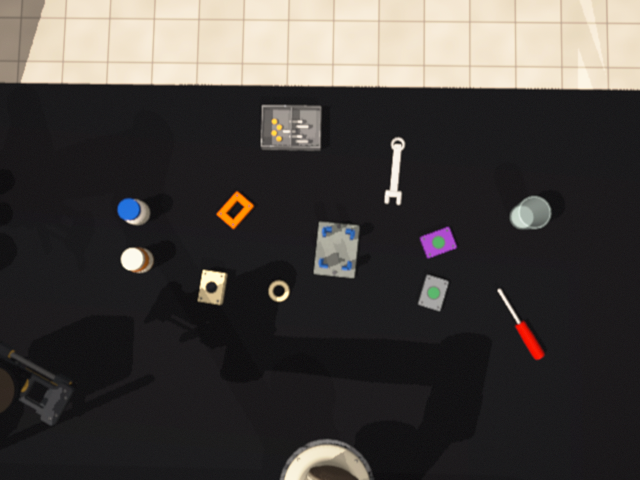

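View pics/scene.png

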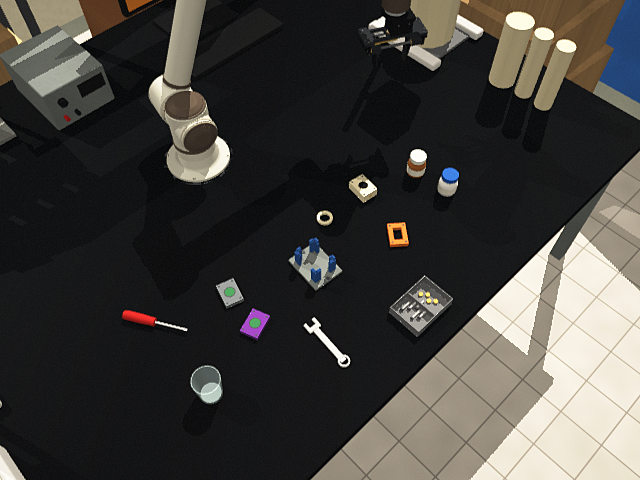

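The top view shows the cell body at (212,287), spacer at (236,210), jig at (337,250), cover at (433,292) and the purple decoy at (438,242). Next I measure the four that matter.

```bash
cat >> h.py <<'E'
def rays(uv,c,E,h):
    K=np.array(c['intrinsics']);E=np.array(E);uv=np.asarray(uv,float).reshape(-1,2)
    d=np.c_[(uv[:,0]-K[0,2])/K[0,0],-(uv[:,1]-K[1,2])/K[1,1],-np.ones(len(uv))]@E[:3,:3].T
    t=(h-E[2,3])/d[:,2];return (E[:3,3]+d*t[:,None])[:,:2]
def rect(mask,c,E,h):
    """largest blob's outline cast onto plane z=h -> centre, long, short, yaw of long side (deg, +-90)"""
    cs,_=cv2.findContours(mask.astype(np.uint8),cv2.RETR_EXTERNAL,cv2.CHAIN_APPROX_NONE)
    k=max(cs,key=cv2.contourArea)
    p=(rays(k[:,0],c,E,h)*1000).astype(np.float32)
    (ctr,(w,l),a)=cv2.minAreaRect(p)
    if w<l: w,l,a=l,w,a+90
    return np.round(ctr,1),round(w,1),round(l,1),round((a+90)%180-90,1)
E
python3 - <<'E'
from h import *
a=dict(np.load('top.npz'));E=a['extrinsics'];I=a['image'].astype(int);P=cloud(a)
hsv=cv2.cvtColor(a['image'],cv2.COLOR_RGB2HSV)
def box(x0,x1,y0,y1):
    m=np.zeros((480,640),bool);m[y0:y1,x0:x1]=1;return m
for n,b,h in [('body',(190,236,262,312),.03),('spacer',(210,262,185,236),.014),('cover',(412,456,268,318),.014),('jig',(305,368,212,288),.01)]:
    m=box(*b)
    m&= (hsv[...,1]>150)&(hsv[...,2]>120) if n=='spacer' else hsv[...,2]>70
    print(n,rect(m,a,E,h),'z med',np.round(np.median(P[m][:,2]),4),'xy',np.round(np.median(P[m],0),3))
m=box(305,368,212,288)&(hsv[...,0]>100)&(hsv[...,0]<125)&(hsv[...,1]>150)&(hsv[...,2]>60)
n,l,st,ce=cv2.connectedComponentsWithStats(m.astype(np.uint8))
for i in range(1,n):
    if st[i,4]>8: print('post',rays(ce[i],a,E,.065).round(4),st[i,4])
print('bench z',np.median(P[330:340,100:110,2]))
E
```

```text
body (array([456.6, 273.2]), 77.5, 60.8, -7.7) z med 0.0293 xy [0.458 0.273 0.029]
spacer (array([640. , 227.9]), 76.0, 56.9, -40.0) z med 0.0129 xy [0.64  0.228 0.013]
cover (array([ 452.5, -241.2]), 75.4, 55.6, -16.4) z med 0.0143 xy [ 0.452 -0.241  0.014]
jig (array([549.7, -14. ]), 127.6, 98.9, -4.9) z med 0.0106 xy [ 0.549 -0.014  0.011]
post [[0.5893 0.0097]] 47
post [[ 0.5851 -0.0452]] 44
post [[0.5138 0.0177]] 33
post [[ 0.5098 -0.0403]] 32
bench z 0.00022689396870823053
```

>>> play_rows --commands '[[[0.03, -0.045, 0, 0, 0, 0.06, 0], [0.055, -0.085, 0, 0, 0, 0.12, 0], [0.08, -0.125, 0, 0, 0, 0.18, 0], [0.105, -0.165, 0, 0, 0, 0.24, 0], [0.13, -0.205, 0, 0, 0, 0.33, 0]]]'

```text
time_s: 0.6
tcp_pos: [0.41, 0.352, 0.1975]
ee_rot: [[0.992, -0.13, -0.001], [-0.13, -0.992, -0.001], [-0.0, 0.001, -1.0]]
wrist_force: [0.6, 0.3, 0.4]
gripper_width: 0.996
```

>>> play_rows --commands '[[[0.025, -0.04, 0, 0, 0, 0, 0], [0.047, -0.08, 0, 0, 0, 0, 0], [0.047, -0.08, 0, 0, 0, 0, 0], [0.047, -0.08, 0, 0, 0, 0, 0]]]'

```text
time_s: 1.0
tcp_pos: [0.4568, 0.2729, 0.1976]
ee_rot: [[0.991, -0.136, -0.0], [-0.136, -0.991, -0.0], [-0.0, 0.0, -1.0]]
wrist_force: [0.2, 0.7, 0.2]
gripper_width: 0.997
```

```bash
python3 - <<'E'
from h import *
s=r.sense();c=r.capture('wrist');save(c,'w1');print(np.round(c['mount'],3),c['intrinsics'],s['tcp_pos'],s['ee_rot'],s['time_s'])
np.savez('w1.npz',E=wristE(c,s),**c)
E
```

```text
[[-0.     0.965  0.263  0.072]
 [ 1.     0.    -0.001  0.   ]
 [-0.001  0.263 -0.965 -0.185]
 [ 0.     0.     0.     1.   ]] [[405.69333536   0.         319.45233259]
 [  0.         405.69333536 238.74688118]
 [  0.           0.           1.        ]] [0.45681928 0.27291779 0.19758779] [[ 9.90749400e-01 -1.35703309e-01 -4.89084654e-04]
 [-1.35703430e-01 -9.90749478e-01 -2.24196792e-04]
 [-4.54136120e-04  2.88493302e-04 -9.99999855e-01]] 1.0
```

View pics/w1.png

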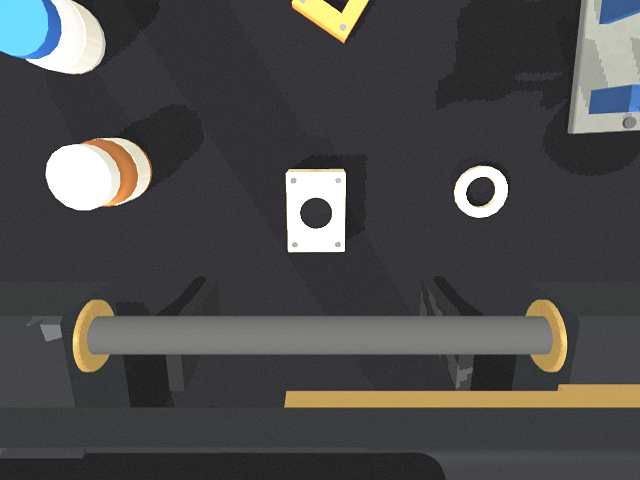

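The wrist view shows the body well clear at (288–345, 170–252), the ring at (481,191) and a jar at (100,172).

```bash
cat >> h.py <<'E'
def look(name):
    s=r.sense();c=r.capture('wrist');E=wristE(c,s);save(c,name);np.savez(name+'.npz',E=E,**c);return s,c,E
def zrect(c,E,lo,hi,b,h):
    """rect of the blob whose depth-derived height is lo..hi within the pixel box b"""
    P=cloud(c,E);m=np.zeros((480,640),bool);m[b[2]:b[3],b[0]:b[1]]=1
    m&=(P[...,2]>lo)&(P[...,2]<hi)
    return rect(m,c,E,h),np.round(np.median(P[m],0),4)
E
python3 - <<'E'
from h import *
c=dict(np.load('w1.npz'));E=c['E']
print(zrect(c,E,.026,.036,(260,370,140,270),.03))
m=np.zeros((480,640),bool);m[140:270,260:370]=1;m&=c['image'].min(2)>150
print(rect(m,c,E,.03))
P=cloud(c,E);print(P[150,400],P[210,400])
E
```

```text
((array([457.1, 275.5]), 70.3, 51.7, -7.8), array([0.4584, 0.2753, 0.0287]))
(array([457.9, 275.5]), 73.9, 51.7, -7.8)
[ 0.4981592   0.19108605 -0.00166041] [ 0.44192028  0.1960318  -0.00055731]
```

>>> play_rows --commands '[[[0, 0.0025, -0.04, 0, 0, 0, 0], [0, 0.0025, -0.085, 0, 0, 0, 0], [0, 0.0025, -0.13, 0, 0, 0, 0], [0, 0.0025, -0.165, 0, 0, 0, 0], [0, 0.0025, -0.19, 0, 0, 0, 0]]]'

```text
time_s: 1.55
tcp_pos: [0.4547, 0.2769, 0.0051]
ee_rot: [[0.991, -0.131, -0.003], [-0.131, -0.991, -0.003], [-0.002, 0.003, -1.0]]
wrist_force: [-0.6, -0.6, -0.8]
gripper_width: 0.999
```

>>> play_rows --commands '[[[0, 0, 0, 0, 0, 0, 0.3], [0, 0, 0, 0, 0, 0, 1], [0, 0, 0, 0, 0, 0, 1], [0, 0, 0, 0, 0, 0, 1], [0, 0, 0, 0, 0, 0, 1]]]'

```text
time_s: 2.05
tcp_pos: [0.4571, 0.2772, 0.0092]
ee_rot: [[0.991, -0.133, 0.002], [-0.133, -0.991, 0.002], [0.002, -0.002, -1.0]]
wrist_force: [-0.2, -0.1, 0.5]
gripper_width: 0.626
```

>>> play_rows --commands '[[[0, 0, 0, 0, 0, 0, 1], [0, 0, 0, 0, 0, 0, 1], [0, 0, 0, 0, 0, 0, 1]]]'

```text
time_s: 2.35
tcp_pos: [0.4566, 0.2764, 0.008]
ee_rot: [[0.991, -0.134, 0.0], [-0.134, -0.991, 0.0], [0.0, -0.0, -1.0]]
wrist_force: [-0.2, -0.1, 0.1]
gripper_width: 0.355
```

>>> play_rows --commands '[[[0, 0, 0.01, 0, 0, 0, 1], [0, 0, 0.035, 0, 0, 0, 1], [0, 0, 0.07, 0, 0, 0, 1], [0, 0, 0.11, 0, 0, 0, 1], [0, 0, 0.13, 0, 0, 0, 1]]]'

```text
time_s: 2.85
tcp_pos: [0.4581, 0.2776, 0.1423]
ee_rot: [[0.991, -0.133, 0.005], [-0.133, -0.991, 0.004], [0.004, -0.005, -1.0]]
wrist_force: [0.3, -0.4, 0.1]
gripper_width: 0.011
```

The fingers shut on nothing, so I'll look before going on.

```bash
python3 - <<'E'
from h import *
s,c,E=look('w2');t=r.capture('top');save(t,'t2')
i=np.hstack([cv2.resize(c['image'],(400,300)),cv2.resize(t['image'][180:360,130:370],(400,300))])
cv2.imwrite('pics/w2b.png',i[:,:,::-1]);print(s['tcp_pos'],s['gripper_width'])
E
```

```text
[0.45805399 0.27758922 0.1423371 ] 0.01138729909310553
```

View pics/w2b.png

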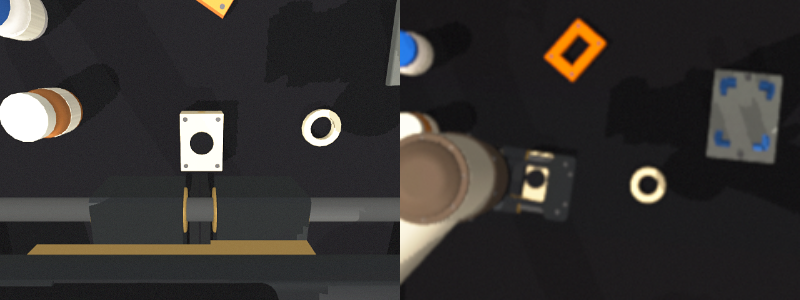

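```bash
python3 - <<'E'
from h import *
c=dict(np.load('w2.npz'));s=r.sense()
T=np.array(c['mount']);P=cloud(c,T)
for v in range(262,400,8): print(v,[np.round(P[v,u],3).tolist() for u in (297,320,346)])
m=np.zeros((480,640),bool);m[150:272,270:370]=1;m&=c['image'].min(2)>150
print(rect(m,c,c['E'],.03), np.median(cloud(c,c['E'])[m],0))
b=r.capture('scene');save(b,'s2');cv2.imwrite('pics/s2b.png',cv2.resize(b['image'][100:300,250:450,::-1],(600,600),interpolation=2))
E
```

```text
262 [[-0.028, -0.017, 0.113], [-0.028, 0.001, 0.113], [-0.028, 0.021, 0.112]]
270 [[-0.035, -0.017, 0.112], [-0.035, 0.001, 0.113], [-0.035, 0.021, 0.114]]
278 [[-0.053, -0.019, 0.143], [-0.053, 0.001, 0.144], [-0.053, 0.024, 0.143]]
286 [[0.011, -0.008, -0.035], [-0.06, 0.001, 0.144], [0.038, 0.006, -0.101]]
294 [[0.034, -0.005, -0.097], [-0.068, 0.001, 0.145], [0.038, 0.006, -0.105]]
302 [[0.036, -0.004, -0.106], [-0.076, 0.001, 0.145], [0.038, 0.006, -0.11]]
310 [[0.036, -0.004, -0.11], [-0.083, 0.001, 0.143], [0.037, 0.006, -0.111]]
318 [[0.035, -0.004, -0.11], [0.033, 0.001, -0.107], [0.035, 0.006, -0.111]]
326 [[0.034, -0.004, -0.113], [0.031, 0.001, -0.108], [0.034, 0.006, -0.113]]
334 [[0.032, -0.004, -0.112], [0.031, 0.001, -0.11], [0.033, 0.006, -0.114]]
342 [[0.031, -0.004, -0.114], [0.03, 0.001, -0.111], [0.032, 0.006, -0.115]]
350 [[0.029, -0.004, -0.114], [0.027, 0.001, -0.111], [0.03, 0.006, -0.114]]
358 [[0.028, -0.004, -0.114], [-0.13, 0.001, 0.141], [0.028, 0.006, -0.114]]
366 [[0.025, -0.004, -0.112], [-0.139, 0.001, 0.142], [0.026, 0.006, -0.114]]
374 [[0.017, -0.005, -0.103], [-0.147, 0.001, 0.143], [0.025, 0.006, -0.116]]
382 [[0.014, -0.005, -0.102], [-0.156, 0.001, 0.144], [0.023, 0.006, -0.115]]
390 [[0.013, -0.005, -0.104], [-0.164, 0.001, 0.143], [0.024, 0.005, -0.119]]
398 [[0.024, -0.004, -0.121], [0.024, 0.001, -0.121], [0.024, 0.005, -0.122]]
(array([457.7, 275.5]), 69.7, 51.4, -7.5) [0.46132684 0.27499733 0.02861093]
```

View pics/s2b.png

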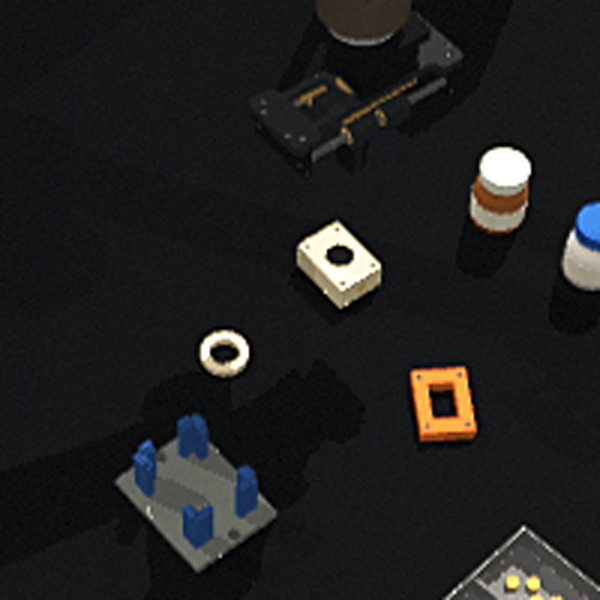

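```bash
python3 - <<'E'
from h import *
for n in('w1','w2'):
    c=dict(np.load(n+'.npz'));P=cloud(c,np.array(c['mount']))
    m=(c['range_z']>0)&(P[...,2]<0.03)&(P[...,2]>-.075)
    q=P[m];print(n,m.sum())
    for lo in np.arange(-.075,.03,.01):
        k=q[(q[:,2]>=lo)&(q[:,2]<lo+.01)]
        if len(k): print(round(lo,3),len(k),'x',k[:,0].min().round(3),k[:,0].max().round(3),'y',np.percentile(k[:,1],[0,10,50,90,100]).round(3))
    vv,uu=np.where(m);print('px',uu.min(),uu.max(),vv.min(),vv.max())
c=dict(np.load('w2.npz'));cv2.imwrite('pics/w2c.png',cv2.resize(c['image'][230:430,200:440,::-1],(720,600),interpolation=2))
E
```

```text
w1 5361
-0.075 1888 x -0.011 0.005 y [-0.048 -0.047 -0.043  0.048  0.049]
-0.065 695 x -0.01 0.012 y [-0.055 -0.051 -0.043  0.052  0.056]
-0.055 913 x -0.01 0.012 y [-0.054 -0.05  -0.043  0.051  0.055]
-0.045 862 x -0.001 0.012 y [-0.052 -0.049  0.044  0.05   0.053]
-0.035 858 x -0.006 0.012 y [-0.052 -0.048 -0.043  0.049  0.053]
-0.025 145 x -0.007 0.012 y [-0.052 -0.048  0.044  0.049  0.052]
px 155 484 276 399
w2 2677
-0.075 1104 x -0.01 0.004 y [-0.005 -0.004 -0.     0.005  0.006]
-0.065 181 x -0.009 0.012 y [-0.006 -0.005  0.001  0.006  0.007]
-0.055 488 x 0.005 0.012 y [-0.008 -0.005 -0.     0.006  0.008]
-0.045 443 x 0.009 0.012 y [-0.008 -0.006  0.001  0.007  0.009]
-0.035 394 x 0.009 0.012 y [-0.009 -0.007  0.001  0.008  0.01 ]
-0.025 67 x 0.009 0.012 y [-0.009 -0.006 -0.     0.008  0.01 ]
px 297 342 276 390
```

View pics/w2c.png

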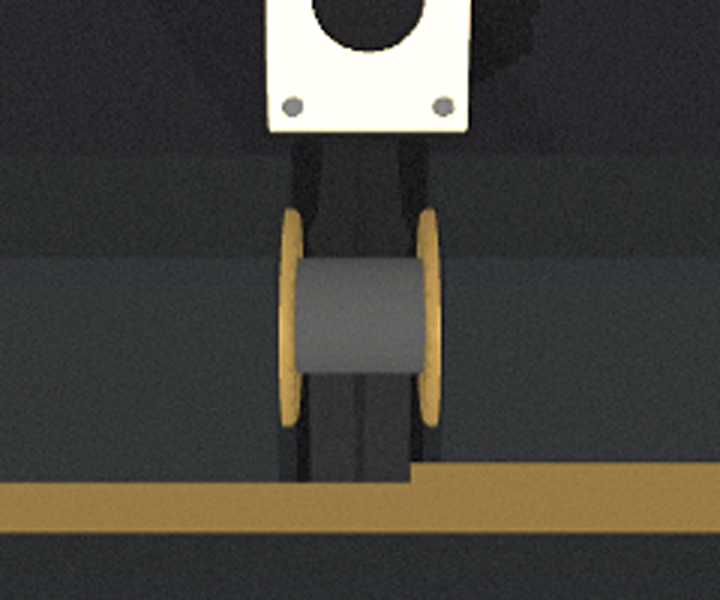

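The depth data puts the real fingertips about 23 mm short of the stated TCP: they reach z ≈ -0.024 in the tool frame. So I closed just above the 30 mm block, which hasn't moved. I'll descend about 22 mm further, slowly, watching the force.

>>> play_rows --commands '[[[0, 0, 0, 0, 0, 0, 0], [0, 0, -0.01, 0, 0, 0, 0], [0, 0, -0.03, 0, 0, 0, 0], [0, 0, -0.045, 0, 0, 0, 0], [0, 0, -0.055, 0, 0, 0, 0]]]'

```text
time_s: 3.5
tcp_pos: [0.4553, 0.2752, 0.0798]
ee_rot: [[0.991, -0.134, -0.004], [-0.134, -0.991, -0.004], [-0.003, 0.004, -1.0]]
wrist_force: [0.3, 0.2, 0.3]
gripper_width: 0.372
```

>>> play_rows --commands '[[[0, 0, 0, 0, 0, 0, 0], [0, 0, -0.01, 0, 0, 0, 0], [0, 0, -0.03, 0, 0, 0, 0], [0, 0, -0.05, 0, 0, 0, 0], [0, 0, -0.065, 0, 0, 0, 0]]]'

```text
time_s: 4.0
tcp_pos: [0.4565, 0.2764, 0.0169]
ee_rot: [[0.991, -0.134, -0.0], [-0.134, -0.991, 0.0], [-0.0, -0.0, -1.0]]
wrist_force: [-0.6, -0.0, 0.6]
gripper_width: 0.839
```

>>> play_rows --commands '[[[0, 0, -0.007, 0, 0, 0, 0], [0, 0, -0.015, 0, 0, 0, 0], [0, 0, -0.022, 0, 0, 0, 0], [0, 0, -0.026, 0, 0, 0, 0], [0, 0, -0.03, 0, 0, 0, 0]]]'

```text
time_s: 4.5
tcp_pos: [0.4568, 0.2767, -0.0121]
ee_rot: [[0.991, -0.133, 0.001], [-0.133, -0.991, 0.001], [0.0, -0.001, -1.0]]
wrist_force: [0.1, 0.6, -0.3]
gripper_width: 0.996
```

>>> play_rows --commands '[[[0, 0, -0.001, 0, 0, 0, 1], [0, 0, -0.001, 0, 0, 0, 1], [0, 0, -0.001, 0, 0, 0, 1], [0, 0, -0.001, 0, 0, 0, 1], [0, 0, -0.001, 0, 0, 0, 1]]]'

```text
time_s: 5.0
tcp_pos: [0.4567, 0.2766, -0.0129]
ee_rot: [[0.991, -0.133, 0.0], [-0.133, -0.991, 0.0], [0.0, -0.0, -1.0]]
wrist_force: [-0.2, 1.3, 0.5]
gripper_width: 0.631
```

>>> play_rows --commands '[[[0, 0, 0, 0, 0, 0, 1], [0, 0, 0, 0, 0, 0, 1], [0, 0, 0, 0, 0, 0, 1]]]'

```text
time_s: 5.3
tcp_pos: [0.4566, 0.2765, -0.013]
ee_rot: [[0.991, -0.133, 0.0], [-0.133, -0.991, 0.0], [0.0, -0.0, -1.0]]
wrist_force: [-0.3, -0.6, 1.5]
gripper_width: 0.593
```

>>> play_rows --commands '[[[0, 0, 0.01, 0, 0, 0, 1], [0, 0, 0.03, 0, 0, 0, 1], [0, 0, 0.06, 0, 0, 0, 1], [0, 0, 0.1, 0, 0, 0, 1], [0.01, -0.02, 0.14, 0, 0, 0.02, 1]]]'

```text
time_s: 5.8
tcp_pos: [0.4658, 0.2573, 0.1282]
ee_rot: [[0.994, -0.11, -0.001], [-0.11, -0.994, -0.0], [-0.001, 0.0, -1.0]]
wrist_force: [-0.2, -0.0, -2.5]
gripper_width: 0.592
```

>>> play_rows --commands '[[[0.01, -0.03, 0.025, 0, 0, 0.03, 1], [0.02, -0.065, 0.04, 0, 0, 0.03, 1], [0.028, -0.1, 0.05, 0, 0, 0.03, 1], [0.033, -0.125, 0.053, 0, 0, 0.03, 1], [0.033, -0.136, 0.053, 0, 0, 0.03, 1]]]'

```text
time_s: 6.3
tcp_pos: [0.4995, 0.1185, 0.1806]
ee_rot: [[0.996, -0.086, 0.001], [-0.086, -0.996, 0.001], [0.0, -0.001, -1.0]]
wrist_force: [-0.5, 0.3, -3.2]
gripper_width: 0.594
```

>>> play_rows --commands '[[[0, 0, 0, 0, 0, 0, 1], [0, 0, 0, 0, 0, 0, 1], [0, 0, 0, 0, 0, 0, 1]]]'

```text
time_s: 6.6
tcp_pos: [0.4993, 0.1214, 0.1795]
ee_rot: [[0.997, -0.083, -0.001], [-0.083, -0.997, -0.0], [-0.001, 0.0, -1.0]]
wrist_force: [0.0, -0.6, -2.2]
gripper_width: 0.597
```

```bash
python3 - <<'E'
from h import *
s,c,E=look('w3');print(s['tcp_pos'],s['ee_rot'],s['gripper_width'],s['wrist_force'])
E
```

```text
[0.49929072 0.12137991 0.17949104] [[ 9.96589957e-01 -8.25111657e-02 -6.03745796e-04]
 [-8.25112359e-02 -9.96590130e-01 -9.23842305e-05]
 [-5.94064371e-04  1.41885008e-04 -9.99999813e-01]] 0.5971212599582302 [ 0.02211518 -0.55522639 -2.23847042]
```

View pics/w3.png

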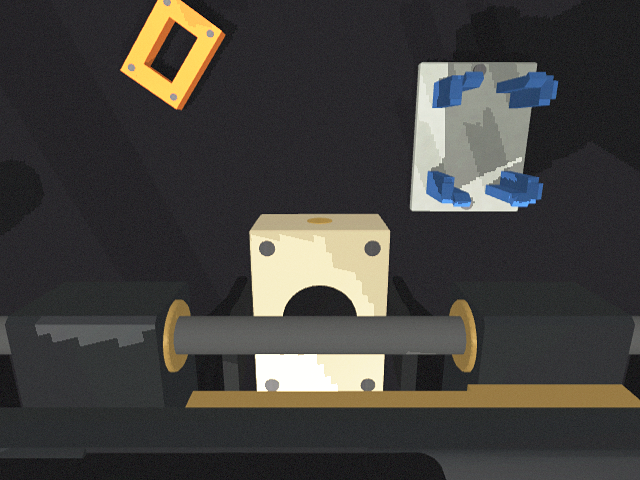

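The body is held square, spanning cols 250–390. The jig is in full view with plate corners at (418,62), (537,63), (521,211) and (411,211). The spacer is at (173,53).

```bash
python3 - <<'E'
from h import *
c=dict(np.load('w3.npz'));E=c['E'];M=np.array(c['mount']);P=cloud(c,E)
b=np.zeros((480,640),bool);b[40:225,400:570]=1
print('plate',zrect(c,E,.005,.015,(400,570,40,225),.01))
hsv=cv2.cvtColor(c['image'],cv2.COLOR_RGB2HSV)
blue=b&(hsv[...,0]>100)&(hsv[...,0]<125)&(hsv[...,1]>100)
top=blue&(P[...,2]>.061)&(P[...,2]<.069)
q=(P[top][:,:2]*1000).astype(np.float32);print('posts',cv2.minAreaRect(q),len(q))
allo=b&(hsv[...,2]>60); print('plate colour',rect(b&(hsv[...,1]<60)&(hsv[...,2]>90),c,E,.01))
print('plate corners',rays([(418,62),(537,63),(521,211),(411,211)],c,E,.01).round(4))
print('held top edge tool',rays([(250,230),(389,230),(267,248),(372,248),(272,385),(368,385)],c,M,-.017).round(4))
m=np.zeros((480,640),bool);m[0:115,110:230]=1;m&=(hsv[...,1]>120)&(hsv[...,2]>120)
print('spacer',rect(m,c,E,.014),np.median(P[m],0))
E
```

```text
plate ((array([550.7, -12.5]), 122.1, 95.9, -4.8), array([ 0.554 , -0.0137,  0.0087]))
posts ((550.419677734375, -13.280441284179688), (75.03965759277344, 94.84639739990234), 85.09319305419922) 1090
plate colour (array([550.3, -12. ]), 122.9, 96.8, -4.7)
plate corners [[ 0.6155  0.0309]
 [ 0.6068 -0.0653]
 [ 0.4848 -0.0582]
 [ 0.4929  0.0394]]
held top edge tool [[ 0.0296 -0.0292]
 [ 0.0296  0.0303]
 [ 0.0216 -0.0222]
 [ 0.0216  0.0233]
 [-0.0466 -0.0222]
 [-0.0466  0.0237]]
spacer (array([638.6, 227.1]), 72.5, 56.1, -39.9) [0.63978914 0.22884306 0.01219949]
```

>>> play_rows --commands '[[[0.013, -0.035, 0, 0, 0, 0, 1], [0.026, -0.07, 0, 0, 0, 0, 1], [0.039, -0.1, 0, 0, 0, 0, 1], [0.047, -0.122, -0.02, 0, 0, 0, 1], [0.051, -0.134, -0.04, 0, 0, 0, 1]]]'

```text
time_s: 7.15
tcp_pos: [0.5517, -0.0141, 0.1395]
ee_rot: [[0.996, -0.084, 0.001], [-0.084, -0.996, 0.0], [0.001, -0.0, -1.0]]
wrist_force: [-0.3, -0.6, -3.8]
gripper_width: 0.596
```

>>> play_rows --commands '[[[0, 0, -0.015, 0, 0, 0, 1], [0, 0, -0.03, 0, 0, 0, 1], [0, 0, -0.045, 0, 0, 0, 1], [0, 0, -0.055, 0, 0, 0, 1], [0, 0, -0.06, 0, 0, 0, 1]]]'

```text
time_s: 7.65
tcp_pos: [0.5502, -0.013, 0.0787]
ee_rot: [[0.997, -0.083, -0.002], [-0.083, -0.997, -0.0], [-0.002, 0.001, -1.0]]
wrist_force: [0.0, -0.5, -1.6]
gripper_width: 0.591
```

>>> play_rows --commands '[[[0, 0, 0, 0, 0, 0, 1], [0, 0, 0, 0, 0, 0, 1]]]'

```text
time_s: 7.85
tcp_pos: [0.5511, -0.0132, 0.0804]
ee_rot: [[0.997, -0.083, 0.001], [-0.083, -0.997, 0.0], [0.001, -0.0, -1.0]]
wrist_force: [0.0, -0.1, -1.9]
gripper_width: 0.59
```

>>> play_rows --commands '[[[-0.0005, 0, -0.008, 0, 0, 0, 1], [-0.0005, 0, -0.016, 0, 0, 0, 1], [-0.0005, 0, -0.024, 0, 0, 0, 1], [-0.0005, 0, -0.032, 0, 0, 0, 1], [-0.0005, 0, -0.04, 0, 0, 0, 1]]]'

```text
time_s: 8.35
tcp_pos: [0.5499, -0.0136, 0.039]
ee_rot: [[0.996, -0.084, -0.0], [-0.084, -0.996, -0.0], [-0.0, 0.0, -1.0]]
wrist_force: [0.0, 0.0, -1.9]
gripper_width: 0.594
```

>>> play_rows --commands '[[[0, 0, -0.006, 0, 0, 0, 1], [0, 0, -0.012, 0, 0, 0, 1], [0, 0, -0.018, 0, 0, 0, 1], [0, 0, -0.022, 0, 0, 0, 1], [0, 0, -0.026, 0, 0, 0, 1]]]'

```text
time_s: 8.85
tcp_pos: [0.5502, -0.0135, 0.0136]
ee_rot: [[0.996, -0.084, 0.0], [-0.084, -0.996, -0.0], [0.0, -0.0, -1.0]]
wrist_force: [0.4, -0.4, -2.4]
gripper_width: 0.597
```

>>> play_rows --commands '[[[0, 0, -0.003, 0, 0, 0, 1], [0, 0, -0.006, 0, 0, 0, 1], [0, 0, -0.009, 0, 0, 0, 1], [0, 0, -0.012, 0, 0, 0, 1], [0, 0, -0.014, 0, 0, 0, 1]]]'

```text
time_s: 9.35
tcp_pos: [0.55, -0.0136, -0.0004]
ee_rot: [[0.996, -0.084, -0.0], [-0.084, -0.996, -0.0], [-0.0, 0.0, -1.0]]
wrist_force: [0.5, 0.4, -2.2]
gripper_width: 0.595
```

>>> play_rows --commands '[[[0, 0, -0.001, 0, 0, 0, 1], [0, 0, -0.002, 0, 0, 0, 1], [0, 0, -0.003, 0, 0, 0, 1], [0, 0, -0.003, 0, 0, 0, 1]]]'

```text
time_s: 9.75
tcp_pos: [0.5502, -0.0135, -0.0029]
ee_rot: [[0.997, -0.084, 0.0], [-0.084, -0.997, 0.0], [0.0, -0.0, -1.0]]
wrist_force: [-0.0, -0.6, -0.6]
gripper_width: 0.596
```

>>> play_rows --commands '[[[0, 0, -0.0005, 0, 0, 0, 1], [0, 0, -0.001, 0, 0, 0, 1], [0, 0, -0.001, 0, 0, 0, 1]]]'

```text
time_s: 10.05
tcp_pos: [0.5502, -0.0135, -0.003]
ee_rot: [[0.997, -0.083, 0.001], [-0.083, -0.997, -0.0], [0.001, 0.0, -1.0]]
wrist_force: [-2.9, -0.0, 6.2]
gripper_width: 0.593
```

>>> play_rows --commands '[[[0, 0, 0.001, 0, 0, 0, 0], [0, 0, 0.001, 0, 0, 0, 0], [0, 0, 0.001, 0, 0, 0, 0], [0, 0, 0.001, 0, 0, 0, 0], [0, 0, 0.001, 0, 0, 0, 0]]]'

```text
time_s: 10.55
tcp_pos: [0.5501, -0.0135, -0.0033]
ee_rot: [[0.996, -0.084, -0.0], [-0.084, -0.996, -0.0], [-0.0, 0.0, -1.0]]
wrist_force: [-0.2, 0.2, 0.8]
gripper_width: 0.954
```

>>> play_rows --commands '[[[0, 0, 0.01, 0, 0, 0, 0], [0, 0, 0.04, 0, 0, 0, 0], [0, 0, 0.08, 0, 0, 0, 0], [0, 0, 0.12, 0, 0, 0, 0], [0, 0, 0.16, 0, 0, 0, 0]]]'

```text
time_s: 11.05
tcp_pos: [0.5499, -0.0136, 0.1593]
ee_rot: [[0.996, -0.084, 0.001], [-0.084, -0.996, 0.0], [0.001, -0.0, -1.0]]
wrist_force: [0.4, 0.6, 1.2]
gripper_width: 0.999
```

>>> play_rows --commands '[[[0.015, 0.04, 0.01, 0, 0, -0.12, 0], [0.03, 0.085, 0.03, 0, 0, -0.24, 0], [0.048, 0.13, 0.04, 0, 0, -0.36, 0], [0.064, 0.175, 0.04, 0, 0, -0.48, 0], [0.08, 0.215, 0.04, 0, 0, -0.61, 0]]]'

```text
time_s: 11.55
tcp_pos: [0.6306, 0.2037, 0.1985]
ee_rot: [[0.766, -0.643, 0.002], [-0.643, -0.766, 0.001], [0.001, -0.002, -1.0]]
wrist_force: [0.8, -0.6, -0.1]
gripper_width: 0.999
```

>>> play_rows --commands '[[[0.009, 0.026, 0, 0, 0, 0, 0], [0.009, 0.026, 0, 0, 0, 0, 0], [0.009, 0.026, 0, 0, 0, 0, 0]]]'

```text
time_s: 11.85
tcp_pos: [0.6387, 0.2277, 0.1968]
ee_rot: [[0.769, -0.639, -0.001], [-0.639, -0.769, -0.0], [-0.0, 0.001, -1.0]]
wrist_force: [-0.4, -0.6, -1.0]
gripper_width: 0.999
```

```bash
python3 - <<'E'
from h import *
s,c,E=look('w4');print(s['tcp_pos'],np.degrees(np.arctan2(s['ee_rot'][1][0],s['ee_rot'][0][0])),s['gripper_width'])
P=cloud(c,E);hsv=cv2.cvtColor(c['image'],cv2.COLOR_RGB2HSV)
m=np.zeros((480,640),bool);m[:275]=1;m&=(hsv[...,1]>120)&(hsv[...,2]>120)&(hsv[...,0]>5)&(hsv[...,0]<30)
near=np.hypot(P[...,0]-.639,P[...,1]-.2275)<.06
print('spacer',rect(m&near,c,E,.014),'top only',zrect(c,np.array(E),.010,.020,(0,640,0,275),.014),rect(near&(P[...,2]>.0095)&m,c,E,.014))
E
```

```text
[0.63868288 0.22773981 0.19678704] -39.695253967495866 0.9991047815855578
spacer (array([640.3, 228.5]), 41.5, 25.5, -40.3) top only ((array([640.7, 228.4]), 71.2, 51.8, -39.9), array([0.6277, 0.2124, 0.0126])) (array([599.5, 229.2]), 4.9, 0.0, -38.8)
```

View pics/w4.png

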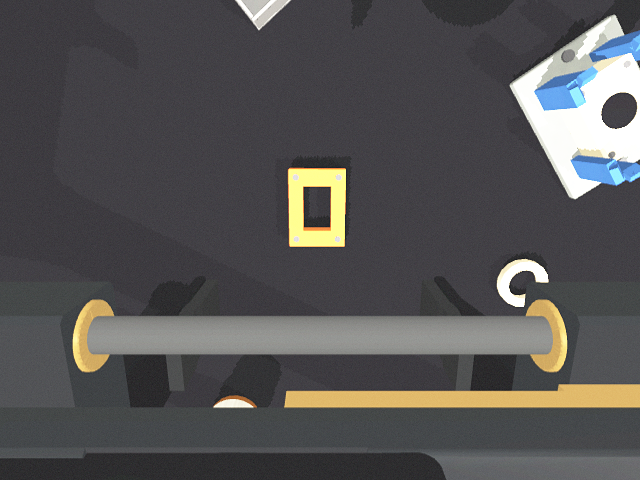

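>>> play_rows --commands '[[[0.002, 0.0005, -0.04, 0, 0, 0, 0], [0.002, 0.0005, -0.085, 0, 0, 0, 0], [0.002, 0.0005, -0.13, 0, 0, 0, 0], [0.002, 0.0005, -0.16, 0, 0, 0, 0], [0.002, 0.0005, -0.18, 0, 0, 0, 0]]]'

```text
time_s: 12.4
tcp_pos: [0.6394, 0.2255, 0.0146]
ee_rot: [[0.768, -0.641, -0.004], [-0.641, -0.768, -0.002], [-0.002, 0.004, -1.0]]
wrist_force: [0.3, -0.1, -0.7]
gripper_width: 0.999
```

>>> play_rows --commands '[[[0, 0, -0.01, 0, 0, 0, 0], [0, 0, -0.018, 0, 0, 0, 0], [0, 0, -0.025, 0, 0, 0, 0], [0, 0, -0.03, 0, 0, 0, 0], [0, 0, -0.034, 0, 0, 0, 0]]]'

```text
time_s: 12.9
tcp_pos: [0.6415, 0.2282, -0.0166]
ee_rot: [[0.769, -0.639, 0.001], [-0.639, -0.769, 0.001], [0.0, -0.001, -1.0]]
wrist_force: [0.5, 0.1, -0.3]
gripper_width: 0.997
```

>>> play_rows --commands '[[[0, 0, 0, 0, 0, 0, 0.2], [0, 0, -0.001, 0, 0, 0, 0.2], [0, 0, -0.001, 0, 0, 0, 0.2]]]'

```text
time_s: 13.2
tcp_pos: [0.6413, 0.2281, -0.0178]
ee_rot: [[0.769, -0.639, 0.001], [-0.639, -0.769, 0.0], [0.0, -0.001, -1.0]]
wrist_force: [-0.6, -0.1, 0.3]
gripper_width: 0.836
```

>>> play_rows --commands '[[[0, 0, -0.001, 0, 0, 0, 1], [0, 0, -0.001, 0, 0, 0, 1], [0, 0, -0.001, 0, 0, 0, 1], [0, 0, -0.001, 0, 0, 0, 1], [0, 0, -0.001, 0, 0, 0, 1]]]'

```text
time_s: 13.7
tcp_pos: [0.6411, 0.228, -0.0191]
ee_rot: [[0.769, -0.639, 0.0], [-0.639, -0.769, 0.0], [0.0, -0.0, -1.0]]
wrist_force: [0.1, 0.4, -0.2]
gripper_width: 0.592
```

>>> play_rows --commands '[[[0, 0, 0, 0, 0, 0, 1]]]'

```text
time_s: 13.8
tcp_pos: [0.6411, 0.228, -0.0191]
ee_rot: [[0.769, -0.639, 0.0], [-0.639, -0.769, 0.0], [0.0, -0.0, -1.0]]
wrist_force: [0.7, -0.4, -0.0]
gripper_width: 0.591
```

>>> play_rows --commands '[[[0, 0, 0.01, 0, 0, 0, 1], [0, 0, 0.035, 0, 0, 0, 1], [0, 0, 0.07, 0, 0, 0, 1], [0, 0, 0.11, 0, 0, 0, 1], [0, 0, 0.14, 0, 0, 0, 1]]]'

```text
time_s: 14.3
tcp_pos: [0.6418, 0.2282, 0.1244]
ee_rot: [[0.769, -0.639, 0.003], [-0.639, -0.769, 0.001], [0.002, -0.003, -1.0]]
wrist_force: [0.5, 0.5, -0.6]
gripper_width: 0.593
```

>>> play_rows --commands '[[[-0.015, -0.04, 0.01, 0, 0, 0.12, 1], [-0.03, -0.085, 0.01, 0, 0, 0.24, 1], [-0.048, -0.13, 0.01, 0, 0, 0.36, 1], [-0.064, -0.175, 0.01, 0, 0, 0.48, 1], [-0.08, -0.215, 0.01, 0, 0, 0.609, 1]]]'

```text
time_s: 14.8
tcp_pos: [0.56, 0.0111, 0.1318]
ee_rot: [[0.997, -0.08, 0.001], [-0.08, -0.997, 0.0], [0.001, -0.0, -1.0]]
wrist_force: [0.9, -0.3, -1.3]
gripper_width: 0.592
```

>>> play_rows --commands '[[[-0.011, -0.026, -0.02, 0, 0, 0, 1], [-0.011, -0.026, -0.03, 0, 0, 0, 1], [-0.011, -0.026, -0.035, 0, 0, 0, 1], [-0.011, -0.026, -0.035, 0, 0, 0, 1]]]'

```text
time_s: 15.2
tcp_pos: [0.5503, -0.0125, 0.0956]
ee_rot: [[0.996, -0.084, -0.0], [-0.084, -0.996, -0.0], [-0.0, 0.0, -1.0]]
wrist_force: [-0.9, -0.6, -0.3]
gripper_width: 0.592
```

```bash
python3 - <<'E'
from h import *
s,c,E=look('w5');print(s['tcp_pos'],np.degrees(np.arctan2(s['ee_rot'][1][0],s['ee_rot'][0][0])),s['gripper_width'],s['wrist_force'])
E
```

```text
[ 0.55030972 -0.01253141  0.0956236 ] -4.825197943912651 0.5917193431076722 [-0.91248423 -0.56555093 -0.33842974]
```

View pics/w5.png

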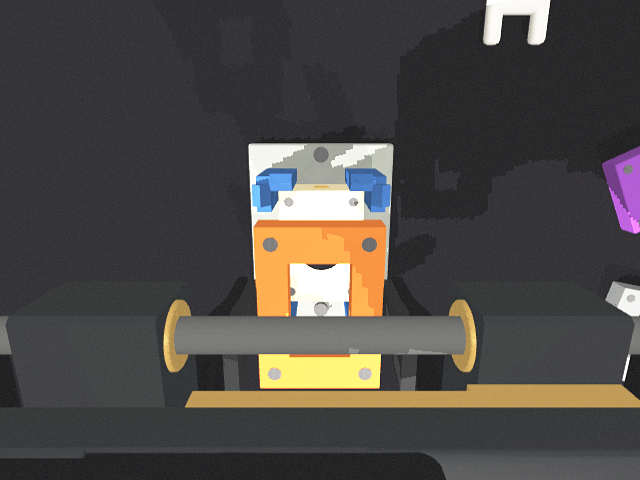

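The spacer is held square (cols 255–386) above the seated, centred body. Lowering.

>>> play_rows --commands '[[[0, -0.0005, -0.01, 0, 0, 0, 1], [0, -0.0005, -0.02, 0, 0, 0, 1], [0, -0.0005, -0.03, 0, 0, 0, 1], [0, -0.0005, -0.038, 0, 0, 0, 1], [0, -0.0005, -0.045, 0, 0, 0, 1]]]'

```text
time_s: 15.75
tcp_pos: [0.5497, -0.0135, 0.0497]
ee_rot: [[0.996, -0.084, -0.001], [-0.084, -0.996, -0.0], [-0.001, 0.0, -1.0]]
wrist_force: [0.8, -0.5, -0.9]
gripper_width: 0.594
```

>>> play_rows --commands '[[[0, 0, -0.006, 0, 0, 0, 1], [0, 0, -0.012, 0, 0, 0, 1], [0, 0, -0.017, 0, 0, 0, 1], [0, 0, -0.021, 0, 0, 0, 1], [0, 0, -0.025, 0, 0, 0, 1]]]'

```text
time_s: 16.25
tcp_pos: [0.5502, -0.0135, 0.0257]
ee_rot: [[0.996, -0.085, 0.0], [-0.085, -0.996, 0.0], [0.0, -0.0, -1.0]]
wrist_force: [0.2, 0.5, -2.0]
gripper_width: 0.592
```

>>> play_rows --commands '[[[0, 0, -0.001, 0, 0, 0, 1], [0, 0, -0.002, 0, 0, 0, 1], [0, 0, -0.003, 0, 0, 0, 1], [0, 0, -0.003, 0, 0, 0, 1]]]'

```text
time_s: 16.65
tcp_pos: [0.5501, -0.0135, 0.0229]
ee_rot: [[0.996, -0.085, 0.0], [-0.085, -0.996, 0.0], [0.0, -0.0, -1.0]]
wrist_force: [0.4, -0.1, -0.7]
gripper_width: 0.594
```

>>> play_rows --commands '[[[0, 0, -0.0007, 0, 0, 0, 1], [0, 0, -0.0014, 0, 0, 0, 1], [0, 0, -0.002, 0, 0, 0, 1], [0, 0, -0.002, 0, 0, 0, 1]]]'

```text
time_s: 17.05
tcp_pos: [0.5501, -0.0135, 0.0209]
ee_rot: [[0.996, -0.085, 0.0], [-0.085, -0.996, 0.0], [0.0, -0.0, -1.0]]
wrist_force: [-0.1, 0.2, 0.3]
gripper_width: 0.593
```

>>> play_rows --commands '[[[0, 0, -0.0005, 0, 0, 0, 1], [0, 0, -0.001, 0, 0, 0, 1], [0, 0, -0.001, 0, 0, 0, 1]]]'

```text
time_s: 17.35
tcp_pos: [0.5501, -0.0135, 0.0208]
ee_rot: [[0.996, -0.084, 0.0], [-0.084, -0.996, -0.0], [0.0, 0.0, -1.0]]
wrist_force: [-1.8, 0.8, 4.7]
gripper_width: 0.593
```

>>> play_rows --commands '[[[0, 0, 0.001, 0, 0, 0, 0], [0, 0, 0.001, 0, 0, 0, 0], [0, 0, 0.001, 0, 0, 0, 0], [0, 0, 0.001, 0, 0, 0, 0], [0, 0, 0.001, 0, 0, 0, 0]]]'

```text
time_s: 17.85
tcp_pos: [0.55, -0.0136, 0.0207]
ee_rot: [[0.996, -0.085, -0.0], [-0.085, -0.996, -0.0], [-0.0, 0.0, -1.0]]
wrist_force: [0.9, -0.2, -0.5]
gripper_width: 0.95
```

>>> play_rows --commands '[[[0, 0, 0.01, 0, 0, 0, 0], [0, 0, 0.04, 0, 0, 0, 0], [0, 0, 0.08, 0, 0, 0, 0], [0, 0, 0.12, 0, 0, 0, 0], [0, 0, 0.15, 0, 0, 0, 0]]]'

```text
time_s: 18.35
tcp_pos: [0.5509, -0.0135, 0.1745]
ee_rot: [[0.996, -0.084, 0.004], [-0.084, -0.996, 0.0], [0.004, -0.001, -1.0]]
wrist_force: [-0.4, 0.7, 0.3]
gripper_width: 1.002
```

>>> play_rows --commands '[[[-0.018, -0.042, 0.01, 0, 0, -0.04, 0], [-0.036, -0.084, 0.025, 0, 0, -0.08, 0], [-0.054, -0.126, 0.025, 0, 0, -0.12, 0], [-0.072, -0.168, 0.025, 0, 0, -0.16, 0], [-0.09, -0.21, 0.025, 0, 0, -0.2, 0]]]'

```text
time_s: 18.85
tcp_pos: [0.4592, -0.225, 0.197]
ee_rot: [[0.959, -0.282, 0.002], [-0.282, -0.959, -0.0], [0.002, -0.0, -1.0]]
wrist_force: [1.3, -1.0, -0.4]
gripper_width: 1.001
```

>>> play_rows --commands '[[[-0.008, -0.018, 0, 0, 0, 0, 0], [-0.008, -0.018, 0, 0, 0, 0, 0], [-0.008, -0.018, 0, 0, 0, 0, 0]]]'

```text
time_s: 19.15
tcp_pos: [0.452, -0.2417, 0.1964]
ee_rot: [[0.959, -0.282, 0.001], [-0.282, -0.959, -0.0], [0.001, -0.0, -1.0]]
wrist_force: [-0.0, 0.2, -0.3]
gripper_width: 0.999
```

```bash
python3 - <<'E'
from h import *
s,c,E=look('w6');print(s['tcp_pos'],np.degrees(np.arctan2(s['ee_rot'][1][0],s['ee_rot'][0][0])),s['gripper_width'])
print('cover depth',zrect(c,E,.010,.020,(250,390,120,275),.014))
m=np.zeros((480,640),bool);m[120:275,250:390]=1
print(rect(m&(c['image'].max(2)>110),c,E,.014))
E
```

```text
[ 0.45199269 -0.24172854  0.19638197] -16.37486462739751 0.9994622221829896
cover depth ((array([ 454.1, -241.7]), 70.9, 51.7, -16.4), array([ 0.4551, -0.2417,  0.0127]))
(array([ 453.6, -241.5]), 71.9, 51.8, -16.4)
```

View pics/w6.png

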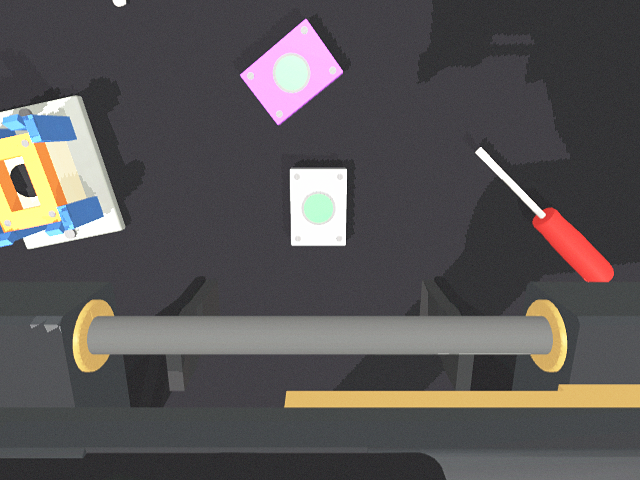

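The cover is at (318,207), window up, with the purple decoy well clear at (291,73). The spacer is in the jig on the left. Grasp centre is (0.4537, -0.2416), yaw -16.4.

>>> play_rows --commands '[[[0.0015, 0, -0.04, 0, 0, 0, 0], [0.0015, 0, -0.085, 0, 0, 0, 0], [0.0015, 0, -0.13, 0, 0, 0, 0], [0.0015, 0, -0.16, 0, 0, 0, 0], [0.0015, 0, -0.18, 0, 0, 0, 0]]]'

```text
time_s: 19.7
tcp_pos: [0.4528, -0.24, 0.0135]
ee_rot: [[0.96, -0.279, -0.004], [-0.279, -0.96, 0.001], [-0.004, 0.0, -1.0]]
wrist_force: [-0.4, -0.1, -0.2]
gripper_width: 0.997
```

>>> play_rows --commands '[[[0, 0, -0.01, 0, 0, 0, 0], [0, 0, -0.018, 0, 0, 0, 0], [0, 0, -0.025, 0, 0, 0, 0], [0, 0, -0.03, 0, 0, 0, 0], [0, 0, -0.034, 0, 0, 0, 0]]]'

```text
time_s: 20.2
tcp_pos: [0.4541, -0.2416, -0.0178]
ee_rot: [[0.96, -0.281, 0.001], [-0.281, -0.96, -0.0], [0.001, -0.0, -1.0]]
wrist_force: [0.6, 0.2, 0.0]
gripper_width: 1.0
```

>>> play_rows --commands '[[[0, 0, -0.001, 0, 0, 0, 0.3], [0, 0, -0.001, 0, 0, 0, 1], [0, 0, -0.001, 0, 0, 0, 1], [0, 0, -0.001, 0, 0, 0, 1], [0, 0, -0.001, 0, 0, 0, 1]]]'

```text
time_s: 20.7
tcp_pos: [0.4537, -0.2416, -0.0189]
ee_rot: [[0.96, -0.281, 0.0], [-0.281, -0.96, -0.0], [0.0, -0.0, -1.0]]
wrist_force: [0.6, 0.4, -0.4]
gripper_width: 0.627
```

>>> play_rows --commands '[[[0, 0, 0, 0, 0, 0, 1], [0, 0, 0, 0, 0, 0, 1], [0, 0, 0, 0, 0, 0, 1]]]'

```text
time_s: 21.0
tcp_pos: [0.4537, -0.2416, -0.019]
ee_rot: [[0.96, -0.281, 0.0], [-0.281, -0.96, -0.0], [0.0, 0.0, -1.0]]
wrist_force: [-0.5, -0.5, 2.4]
gripper_width: 0.592
```

>>> play_rows --commands '[[[0, 0, 0.01, 0, 0, 0, 1], [0, 0, 0.035, 0, 0, 0, 1], [0, 0, 0.07, 0, 0, 0, 1], [0, 0, 0.11, 0, 0, 0, 1], [0, 0, 0.14, 0, 0, 0, 1]]]'

```text
time_s: 21.5
tcp_pos: [0.4538, -0.2417, 0.1236]
ee_rot: [[0.96, -0.281, 0.002], [-0.281, -0.96, -0.001], [0.002, -0.0, -1.0]]
wrist_force: [0.7, -0.2, -1.7]
gripper_width: 0.591
```

>>> play_rows --commands '[[[0.018, 0.042, 0.01, 0, 0, 0.04, 1], [0.036, 0.084, 0.01, 0, 0, 0.08, 1], [0.054, 0.126, 0.01, 0, 0, 0.12, 1], [0.072, 0.168, 0.01, 0, 0, 0.16, 1], [0.09, 0.21, 0.01, 0, 0, 0.2, 1]]]'

```text
time_s: 22.0
tcp_pos: [0.5435, -0.0298, 0.1313]
ee_rot: [[0.997, -0.083, -0.0], [-0.083, -0.997, 0.0], [-0.0, -0.0, -1.0]]
wrist_force: [1.1, 0.2, -1.1]
gripper_width: 0.592
```

>>> play_rows --commands '[[[0.0065, 0.0185, -0.02, 0, 0, 0, 1], [0.0065, 0.0185, -0.03, 0, 0, 0, 1], [0.0065, 0.0185, -0.035, 0, 0, 0, 1], [0.0065, 0.0185, -0.035, 0, 0, 0, 1]]]'

```text
time_s: 22.4
tcp_pos: [0.5489, -0.014, 0.0951]
ee_rot: [[0.996, -0.086, -0.002], [-0.086, -0.996, -0.001], [-0.002, 0.001, -1.0]]
wrist_force: [-0.5, 0.3, -3.0]
gripper_width: 0.592
```

```bash
python3 - <<'E'
from h import *
s,c,E=look('w7');print(s['tcp_pos'],np.degrees(np.arctan2(s['ee_rot'][1][0],s['ee_rot'][0][0])),s['gripper_width'],s['wrist_force'])
E
```

```text
[ 0.54886373 -0.01400332  0.09514218] -4.915465394754289 0.5924586295772001 [-0.54850101  0.32773274 -2.99535512]
```

View pics/w7.png

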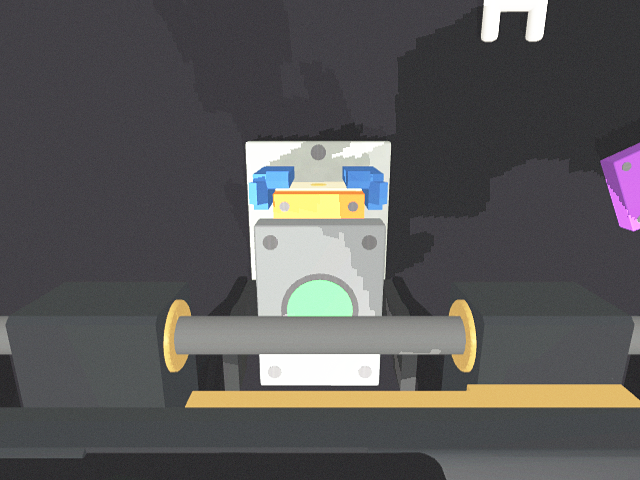

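The cover is held square, window up, over the spacer lying square in the jig. Lowering.

>>> play_rows --commands '[[[0, 0, -0.008, 0, 0, 0, 1], [0, 0, -0.016, 0, 0, 0, 1], [0, 0, -0.024, 0, 0, 0, 1], [0, 0, -0.03, 0, 0, 0, 1], [0, 0, -0.035, 0, 0, 0, 1]]]'

```text
time_s: 22.95
tcp_pos: [0.5498, -0.0132, 0.06]
ee_rot: [[0.996, -0.085, -0.001], [-0.085, -0.996, -0.0], [-0.001, 0.0, -1.0]]
wrist_force: [0.2, -0.3, -1.7]
gripper_width: 0.594
```

>>> play_rows --commands '[[[0, 0, -0.005, 0, 0, 0, 1], [0, 0, -0.01, 0, 0, 0, 1], [0, 0, -0.015, 0, 0, 0, 1], [0, 0, -0.019, 0, 0, 0, 1], [0, 0, -0.022, 0, 0, 0, 1]]]'

```text
time_s: 23.45
tcp_pos: [0.55, -0.013, 0.0385]
ee_rot: [[0.996, -0.085, -0.0], [-0.085, -0.996, -0.0], [-0.0, 0.0, -1.0]]
wrist_force: [0.6, 0.2, -1.5]
gripper_width: 0.596
```

>>> play_rows --commands '[[[0, 0, -0.0005, 0, 0, 0, 1], [0, 0, -0.001, 0, 0, 0, 1], [0, 0, -0.0015, 0, 0, 0, 1], [0, 0, -0.0015, 0, 0, 0, 1]]]'

```text
time_s: 23.85
tcp_pos: [0.5502, -0.013, 0.0375]
ee_rot: [[0.996, -0.085, 0.0], [-0.085, -0.996, 0.0], [0.0, -0.0, -1.0]]
wrist_force: [0.9, -0.1, -1.6]
gripper_width: 0.592
```

>>> play_rows --commands '[[[0, 0, -0.0008, 0, 0, 0, 1], [0, 0, -0.0016, 0, 0, 0, 1], [0, 0, -0.0024, 0, 0, 0, 1], [0, 0, -0.0024, 0, 0, 0, 1]]]'

```text
time_s: 24.25
tcp_pos: [0.5501, -0.013, 0.0351]
ee_rot: [[0.996, -0.085, 0.0], [-0.085, -0.996, -0.0], [0.0, 0.0, -1.0]]
wrist_force: [0.2, -0.8, -0.4]
gripper_width: 0.592
```

>>> play_rows --commands '[[[0, 0, -0.0005, 0, 0, 0, 1], [0, 0, -0.001, 0, 0, 0, 1], [0, 0, -0.001, 0, 0, 0, 1]]]'

```text
time_s: 24.55
tcp_pos: [0.5501, -0.013, 0.035]
ee_rot: [[0.996, -0.084, 0.0], [-0.084, -0.996, -0.0], [0.0, 0.0, -1.0]]
wrist_force: [-3.0, -0.1, 6.1]
gripper_width: 0.591
```

Seated at 0.035 as predicted. Release, retreat, check.

>>> play_rows --commands '[[[0, 0, 0.001, 0, 0, 0, 0], [0, 0, 0.001, 0, 0, 0, 0], [0, 0, 0.001, 0, 0, 0, 0], [0, 0, 0.001, 0, 0, 0, 0], [0, 0, 0.001, 0, 0, 0, 0]]]'

```text
time_s: 25.05
tcp_pos: [0.55, -0.0131, 0.0348]
ee_rot: [[0.996, -0.085, -0.0], [-0.085, -0.996, -0.0], [-0.0, 0.0, -1.0]]
wrist_force: [-0.4, -0.9, 0.4]
gripper_width: 0.948
```

>>> play_rows --commands '[[[0, 0, 0.01, 0, 0, 0, 0], [0, 0, 0.04, 0, 0, 0, 0], [0, 0, 0.08, 0, 0, 0, 0], [0, 0, 0.12, 0, 0, 0, 0], [0, 0, 0.14, 0, 0, 0, 0]]]'

```text
time_s: 25.55
tcp_pos: [0.552, -0.0129, 0.1799]
ee_rot: [[0.996, -0.084, 0.007], [-0.084, -0.996, 0.001], [0.007, -0.001, -1.0]]
wrist_force: [0.6, -0.0, -0.2]
gripper_width: 1.002
```

>>> play_rows --commands '[[[-0.02, 0, 0, 0, 0, 0, 0], [-0.04, 0, 0, 0, 0, 0, 0], [-0.05, 0, 0, 0, 0, 0, 0], [-0.05, 0, 0, 0, 0, 0, 0], [-0.05, 0, 0, 0, 0, 0, 0]]]'

```text
time_s: 26.05
tcp_pos: [0.5008, -0.0129, 0.1754]
ee_rot: [[0.996, -0.084, 0.001], [-0.084, -0.996, -0.0], [0.001, -0.0, -1.0]]
wrist_force: [-0.6, 0.4, -0.3]
gripper_width: 1.0
```

```bash
python3 - <<'E'
from h import *
s,c,E=look('w8');print(s['time_s'],s['tcp_pos'],s['wrist_force'],s['gripper_width'])
P=cloud(c,E);near=(np.hypot(P[...,0]-.5502,P[...,1]+.0132)<.048)
hsv=cv2.cvtColor(c['image'],cv2.COLOR_RGB2HSV)
m=near&(P[...,2]>.060)&(P[...,2]<.075)&~((hsv[...,0]>95)&(hsv[...,0]<130)&(hsv[...,1]>90))
m=cv2.morphologyEx(m.astype(np.uint8),cv2.MORPH_OPEN,np.ones((5,5),np.uint8))>0
print(rect(m,c,E,.068),np.median(P[m],0))
q=P[m];A=np.c_[q[:,:2]-[.5502,-.0132],np.ones(len(q))];k=np.linalg.lstsq(A,q[:,2],rcond=None)[0];print('tilt deg',np.degrees(k[:2]),'z',k[2])
cv2.imwrite('pics/w8b.png',cv2.resize(c['image'][60:300,180:460,::-1],(700,600)))
E
```

```text
26.05 [ 0.50076878 -0.01294974  0.17544884] [-0.58557796  0.36161702 -0.27942467] 1.000029689447767
(array([549.4, -13.6]), 70.8, 51.6, -4.9) [ 0.55094877 -0.01368852  0.06669043]
tilt deg [-0.03659926 -0.09255141] z 0.06669867873430341
```

View pics/w8b.png

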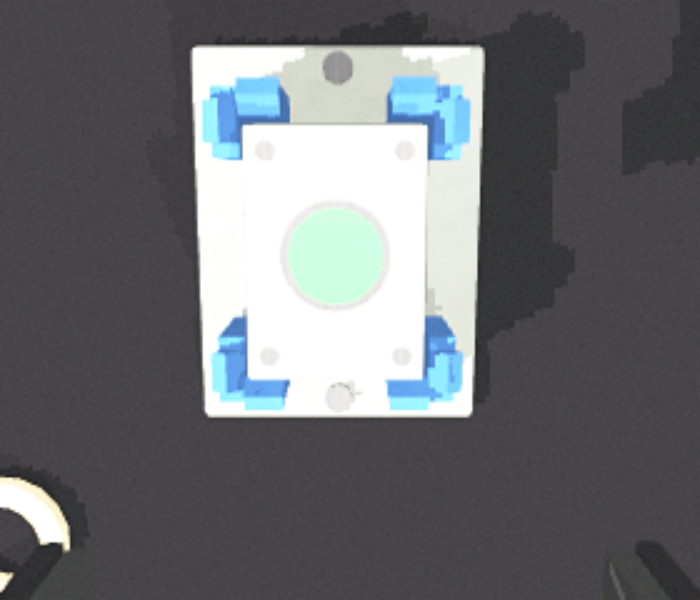

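The stack is square, centred and level between the posts. The top reads 66.7 mm against 68 mm, in line with this camera's -1.3 mm bias on the other parts. The arm is clear.

```bash
python3 -c "
from station import r
print(r.finish_job())"
```

```text
the job is handed in; nothing more can be done
None
```

The flow cell is stacked in the jig in the order asked: cell body, spacer, then cover with its window up. I lowered each part until it met a light seating force of about 5–6 N, then let go. The job was handed in at about 26 s of the 72 s allowed; no verdict was reported.

**Final checks:**
- **Fit:** the cover lies at (0.549, -0.014) with yaw -4.9°, and the jig measured (0.550, -0.013) at -4.8°. Tilt is under 0.1°.
- **Seating heights:** the tool stopped within about 0.2 mm of the height worked out for each part.
- **Arm:** it was open and clear of everything when I handed in.

**What failed or disagreed:**
- **First grasp missed:** the fingers shut on nothing because the real fingertips end about 23 mm short of the stated TCP. The body hadn't moved; I corrected the height and the second grasp held.
- **Top height:** depth put the top of the stack at 66.7 mm instead of 68 mm. The same camera read about 1.3 mm low on all the parts, so I put this down to its bias.
- **Other things on the bench:** I didn't touch any of them, but I took no final full-scene picture to confirm it.

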